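# Coating thickness check on the lid of an instrument case

### The job

Swing the open lid of the grey sloping-front instrument case shut, right down, so that the tab on its front edge drops behind the case's front rim. Then take the hand-held coating thickness gauge out of its bench stand and hold it on the ringed test spot on the lid, square to the sloping lid and with its round foot inside the ring, pressing lightly, just enough to push the probe's spring sleeve fully in. Finish while holding it still like that (do not let go or put it down), and leave the other things on the bench where they stand.

Things in the scene. Friction and masses are not known exactly. Their poses are not given: they have to be found in the camera images.
- case: Grey painted sheet-metal instrument case with a sloping lid, fixed to the bench. Footprint 160 mm (its x, front to back) by 200 mm (its y); front wall 45 mm high, back wall 88 mm high, so the closed lid slopes down by 15 degrees towards the front. Walls 4 mm. Two cable glands stick 20 mm out of the back wall. Origin: centre of the footprint on the bench top; x points from the low front to the high back, z up. Its front faces the robot, turned by up to 0.35 rad.
- lid_hinge (a point): Middle of the lid's hinge line, at the top of the case's back wall (80 mm behind the case's origin, 88 mm above the bench). Axes as case; the hinge line is along y.
- lid (a joint): Opening angle of the lid, rad: 0 = shut on the rim, growing as the front edge rises (starts at 0.8 to 1.25). Lid panel 4 mm thick, 174 mm from the hinge line to the front edge, 206 mm wide, 0.2 kg. The hinge is stiff: the lid stays at whatever angle it is left and needs about 2 to 3 N at its front edge to turn; there is no catch.
- lid_edge (a point): Middle of the lid's front edge, on the outer face. Moves with the lid; axes as test_spot. Below this edge, 17 mm in from it, hangs the tab: 70 mm wide, 16 mm long, 3 mm thick, which drops inside the front wall.
- test_spot (a point): Centre of the ringed test spot, on the outer face of the lid: a hand-drawn black ring, 28 mm across at its line (26 mm inside). Moves with the lid. z = outward normal of the lid's outer face, x = along the lid from the front edge towards the hinge, y along the hinge line. It lies 95 mm from the hinge line and 42 mm to the +y side of the lid's middle. (The plain cross on the other half of the lid is a spot that has been tested already.)
- stand: Black bench stand for the gauge, fixed: base 90 x 100 x 8 mm with a pocket, 34 mm (its x) by 62 mm (its y) inside, whose rim is 55 mm above the bench; two ledges in it, 34 mm above the bench, carry the gauge's housing. Origin: centre of the underside.
- gauge_mid (a point): Centre of the housing of the coating thickness gauge, a dark grey rectangular hand instrument, loose, about 0.17 kg, standing upright in the stand with 2 mm of play. Housing 30 mm thick (its x; the screen side looks to -x) by 58 mm wide (its y) by 115 mm tall (its z; z points from the probe to the top end). This point is 57.5 mm from either end: 91.5 mm above the bench in the stand, with the top end at 149 mm and the upper 94 mm clear above the stand's rim.
- gauge_tip (a point): End of the gauge's measuring probe, on its long axis, 73.5 mm below gauge_mid; axes as gauge_mid. The probe sits in a round spring sleeve, 14 mm in diameter, whose flat end (the foot) stands 6 mm beyond this point when free and is flush with it when pushed fully in.
- sleeve (a joint): How far the spring sleeve is pushed in, m: 0 = free, 0.006 = fully in (hard stop). Spring: 0.8 N to start it, 5.6 N to push it fully in.
- cup: Loose clear plastic mixing cup, 72 mm across, 75 mm tall. Origin: centre of the underside. Not to be disturbed.
- jar: Loose sample jar with a white lid, 64 mm across, 75 mm tall. Origin: centre of the underside. Not to be disturbed.
- amber: Loose amber glass bottle, 62 mm across, 130 mm tall. Origin: centre of the underside. Not to be disturbed.
- can: Loose steel can, 76 mm across, 100 mm tall. Origin: centre of the underside. Not to be disturbed.
- tape: Loose roll of tape lying flat, 90 mm across, 25 mm tall. Origin: centre of the underside. Not to be disturbed.
- panels: Loose pile of metal test panels, 72 x 135 mm, 10 mm tall. Origin: centre of the underside. Not to be disturbed.
- spatula: Loose spatula lying flat, about 170 mm long along its x. Not to be disturbed.
Things that resemble listed ones, but are neither listed nor needed, are in the scene too. Of the things like the part that bears gauge_mid, leave any that is green; of the rest the larger one is meant.

How it is judged:
On the way, in this order (a step that is already met when the one before it is completed fails the run):
1. the lid is shut (value of joint lid below 0.03 rad), for 0.2 s.
2. the gauge is pressed square on the ringed spot (distance between gauge_tip and test_spot below 0.007 m and angle between the z axis of gauge_tip and the z axis of test_spot, either way round below 0.1 rad and value of joint sleeve above 0.0045 m), for 0.3 s.
At the end, for the whole second after the job is handed in: The lid is shut (within 0.03 rad), and the gauge is held still in the fingers with its probe end within 7 mm of the centre of the ringed spot, its long axis within 0.10 rad of square to the lid, its sleeve pushed in by more than 4.5 of its 6 mm, and a force of 2.5 to 15 N between gauge and lid (all of step 2 and value of joint lid below 0.03 rad and contact force between gauge and lid between 2.5 and 15 N and contact force between gauge and the fingers above 2 N and contact force between gauge and stand below 0.1 N and linear speed of gauge below 0.01 m/s); the arm keeps its last pose, push and grip.
It fails at once if the gauge is pressed on the lid with more than 30 N (contact force between gauge and lid above 30 N).
It fails at once if one of the other loose things is moved by more than 30 mm or tipped (distance of any of cup, jar, amber, can, tape, panels, spatula from where it was at the start of the episode above 0.03 m or angle between any of cup, jar, amber, can, tape, panels, spatula's own z axis and vertical above 0.35 rad).
It also fails if it takes over 64 s, if anything falls off the work surface, if the arm or the gripper's body presses on something with over 40 N, if the wrist force passes 120 N, or if a joint passes its speed limit or range.

### The arm

A 6-joint arm with a two-finger parallel gripper is mounted at the origin on the work surface. World frame = base frame: x ahead of the robot, y to its left, z up, the work surface at z = 0. Lengths are in m, angles in rad, forces in N, time in s.
With the tool pointing down it reaches from about 0.425 to 1.125 m from the base axis. Payload 14.9 kg.
Tool frame: the origin (TCP) lies on the mounting face of the last link; the fingertips stand 191 mm ahead of it and the grasp point (between the pads) lies 172 mm ahead of it; z points along the fingers, y is the direction in which the jaws open and shut (so a half turn about z gives the same grasp; the last joint's range is limited). The gripper opens to 91 mm and grips with 3 to 60 N. Pads are 32 mm wide; open, the fingers measure 118 mm over their backs; the gripper's body (76 mm by 178 mm) begins 60 mm behind the grasp point.
Start: joints at [-1.282, 0.379, 1.734, -0, 1.028, -0.033], TCP at [0.221, -0.664, 0.405] pointing down, gripper open.
Joint ranges: [-2.77, 2.77], [-0.74, 2.19], [0, 2.66], [-1.06, 4.2], [0.31, 2.87], [-3.08, 3.08]. Speed limits (rad/s): [1.89, 1.89, 2.39, 3.14, 3.14, 3.14].

### API

Orientations are given as a unit quaternion [x, y, z, w].
In Python, from cell import r, viewer, workorder gives the robot as it stands.
- The arm moves only by the shell command python3 -m pendant 'ROWS' [FORCE]. ROWS is JSON, a list of rows, each an object with "fingers": the opening, from -1 (shut) to 1 (fully open); "linear": the shift along the world's x, y, z in cm, a list of three; "turn": the turn, a rotation vector about the world's x, y, z in rad, a list of three. A call has 1 to 12 rows; each row shifts and turns the pose as measured when the row begins; what a row does not reach is not made up. A row lasts 1/8 s, in which the tool goes at most 62.5 mm and 10.7 degrees, less where a joint would pass 70% of its speed; a pose out of reach is approached as far as the arm can. A call is refused whole if a number of a shift passes 6.25 or a number of a turn 0.188, either way. A call with a gripper value outside its range is refused whole. The fingers move at their own pace and stop on an object; FORCE is the grip in N (left out, the last holds). Time passes only in rows, so rows that do not move let the fingers close. It gives the time, the measured TCP pose, the force and the opening at its end, in the units of the state.
- r.read_state(): the state, without advancing time (a new reading comes with each control period).
- viewer.read_camera(name): name is "side" or "top" or "wrist"; returns a dict with "color" (480x640x3 uint8, red, green, blue), "camera_matrix" (3x3 intrinsics, pixels), "R" (3x3) and "t" (3): a world point X has camera coordinates R X + t; the wrist camera has in their place "hand_eye" (4x4, takes a point from camera to tool coordinates, whose origin is the TCP and whose axes are the flange's). Camera axes: x right, y down, z forward; pixel columns grow to the right and rows downward; lengths in m; the calibration is good to about 2 mm. A picture is of the moment at which its call begins: read the wrist's pose just before it. There is no depth.
- workorder.finish_job(): hands the job in, once; it reports no verdict.
The state is a dict: "clock": time; "joints": joint angles; "qvel": joint speeds; "joint_efforts": joint torques, N m; "ee_pos": TCP position; "eef_rot": TCP orientation; "ft_force": force on the tool from outside, world axes, zero at the start; "moment": the same for the moment, N m; "grip_width": finger opening in m.
Only numpy, scipy, OpenCV 4.12 (cv2) and the standard library are available. Lean on these libraries where they do the work, as an engineer would, in place of code of your own. Each camera call takes 0.05 s, during which the arm holds its last target. There are 200 camera calls.

## Working session

There is one attempt and no reset: what is moved stays moved. The work goes in short steps, Python scripts to look and compute and a shell command to move; the robot and the scene stay as the last step left them, time stands still between calls to the robot, and variables do not carry over. Pictures are saved under pics/ and viewed, on a budget of 10 in all, crops included, one or two more only if the job needs it, and the job is handed in when it is done.

```bash
ls; mkdir -p pics
python3 - <<'E'
from cell import r, viewer
import cv2, numpy as np, pickle
s=r.read_state(); print(s)
for n in("side","top"):
    d=viewer.read_camera(n); cv2.imwrite(f"pics/{n}0.png",d["color"][...,::-1]); pickle.dump(d,open(f"{n}.pkl","wb"))
    print(n,d["camera_matrix"].round(1).tolist(),d["R"].round(4).tolist(),d["t"].round(4).tolist())
E
```

```text
pics
{'clock': 0.0, 'joints': array([-1.28234204e+00,  3.79424618e-01,  1.73479730e+00,  1.62824105e-05,
        1.02846441e+00, -3.32863244e-02]), 'qvel': array([ 1.84052075e-03,  5.21051573e-04, -2.80614483e-04,  1.43576084e-03,
       -6.44934590e-05,  6.22828640e-04]), 'joint_efforts': array([-6.90423694e-04, -7.63724613e+01, -4.34363508e+01,  6.50813989e-02,
        4.25090070e-02, -1.07636426e-04]), 'ee_pos': array([ 0.22130298, -0.66389506,  0.40406872]), 'eef_rot': array([ 9.87088780e-01,  1.60173160e-01, -6.26644507e-05, -5.43279187e-04]), 'ft_force': array([ 0.20166331, -0.03693477, -0.51597804]), 'moment': array([-0.01123854,  0.01071862, -0.00761976]), 'grip_width': 0.0909247369783938}
side [[588.1, 0.0, 320.5], [0.0, 588.1, 234.8], [0.0, 0.0, 1.0]] [[-0.9899, -0.1412, 0.0122], [-0.1036, 0.6619, -0.7424], [0.0968, -0.7361, -0.6699]] [0.5321, 0.1312, 1.6559]
top [[602.0, 0.0, 327.7], [0.0, 602.0, 238.7], [0.0, 0.0, 1.0]] [[-0.0169, -0.9996, -0.0236], [-0.9938, 0.0194, -0.1094], [0.1098, 0.0216, -0.9937]] [0.0293, 0.5784, 1.6517]
```

View pics/side0.png

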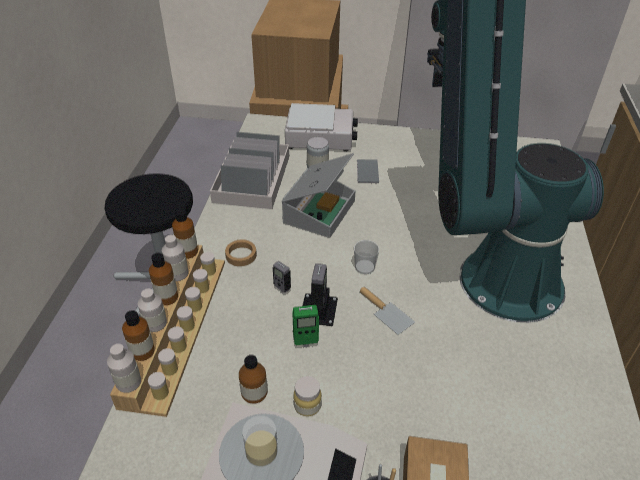

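View pics/top0.png

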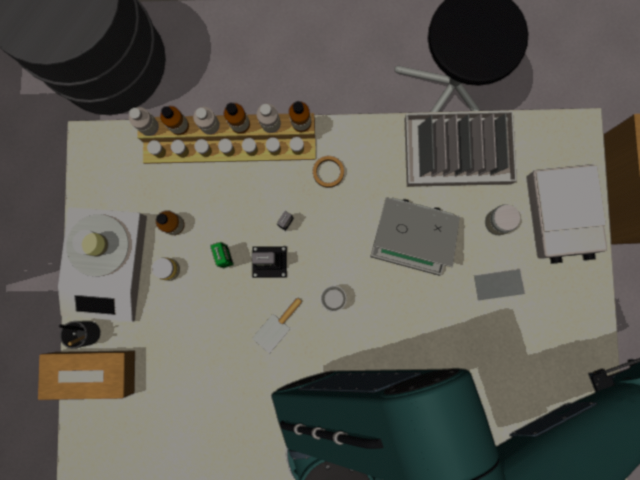

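Candidates for the gauge: side (319,280) dark, standing in the stand; (282,276) a smaller grey one on the bench; (306,325) a green one. The one in the stand fits: it is larger, not green, and in its stand. The case is at side (318,195) / top (415,235), with ring at top (402,228) and cross at (438,229). I'll confirm these in an enlarged crop.

Run:
```python
import cv2,numpy as np
s=cv2.imread("pics/side0.png");t=cv2.imread("pics/top0.png")
def c(im,x,y,w,h): return cv2.resize(im[y:y+h,x:x+w],(400,300),interpolation=cv2.INTER_CUBIC)
# side stand x4, top stand x4, side case x4, top case x4
o=np.vstack([np.hstack([c(s,265,255,100,75),c(t,215,205,100,75)]),np.hstack([c(s,270,150,100,75+0),c(t,365,190,100,75+0)])])
for i in range(0,800,100):
    for p in range(0,600,100): cv2.circle(o,(i,p),1,(0,0,255),-1)
cv2.imwrite("pics/crop1.png",o)
```

```text
(no output)
```

View pics/crop1.png

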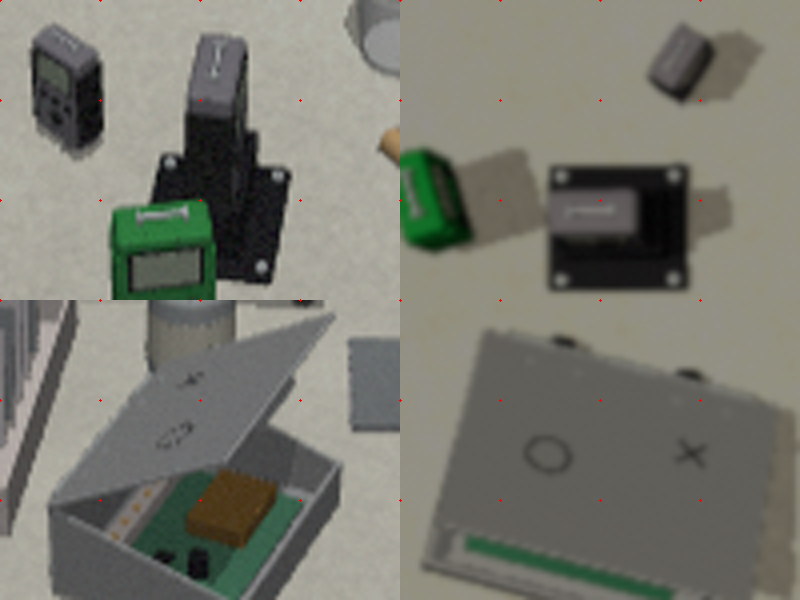

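```bash
cat > fit.py <<'E'
import numpy as np,pickle
from scipy.optimize import least_squares
S=pickle.load(open("side.pkl","rb"));T=pickle.load(open("top.pkl","rb"))
def proj(d,X):
    c=np.asarray(X)@d["R"].T+d["t"]; p=c@d["camera_matrix"].T; return p[...,:2]/p[...,2:]
def ray(d,uv,z):
    C=-d["R"].T@d["t"]; v=d["R"].T@np.linalg.inv(d["camera_matrix"])@[*uv,1]; return C+v*(z-C[2])/v[2]
def case2w(p,x): c,s=np.cos(p[2]),np.sin(p[2]); return np.array([p[0]+c*x[0]-s*x[1],p[1]+s*x[0]+c*x[1],x[2]])
def lid(a,u,y,off=.004): # u from hinge
    b=a-np.radians(15); return np.array([.08-u*np.cos(b)+off*np.sin(b),y,.088+u*np.sin(b)+off*np.cos(b)])
E
python3 - <<'E'
from fit import *
s=lambda x,y:(270+x/4,150+(y-300)/4)
t=lambda x,y:(365+(x-400)/4,190+(y-300)/4)
L=[(S,s(175,435),.095,.042),(S,s(190,378),.095,-.042),(S,s(335,315),.174,-.103),(S,s(240,455),.174,.103),(S,s(50,500),0,.103),
(T,t(548,454),.095,.042),(T,t(691,454),.095,-.042),(T,t(487,330),0,.103),(T,t(438,529),.174,.103)]
C=[(T,t(422,567),(-.08,.1,.045)),(S,s(341,465),(-.08,-.1,.045)),(S,(329,233),(-.08,.1,0))]
def f(p):
    return np.concatenate([proj(d,case2w(p,lid(p[3],u,y)))-uv for d,uv,u,y in L]+[proj(d,case2w(p,x))-uv for d,uv,x in C])
q=least_squares(f,[.7,-.25,-.25,1.0],loss="soft_l1")
print(q.x.round(4)); print(f(q.x).reshape(-1,2).round(1).tolist())
p=q.x; np.save("case.npy",p)
print("edge open",case2w(p,lid(p[3],.174,0)).round(4),"hinge",case2w(p,lid(0,0,0)).round(4),"spot shut",case2w(p,lid(0,.095,.042)).round(4),"edge shut",case2w(p,lid(0,.174,0)).round(4))
g=lambda x,y:(215+(x-400)/4,205+y/4)
B=[ray(T,g(*b),.01)[:2].round(4) for b in [(560,175),(675,173),(674,279),(562,280)]]; print("bolts",B,np.mean(B,0))
print("gauge top",ray(T,g(595,213),.149).round(4),ray(S,(265+217/4,255+70/4),.149).round(4))
for n,d,uv,z in[("cup",T,(333,303),0),("can",T,(504,220),.1),("tape",T,(329,171),.02),("green",T,(222,258),.1),("small",T,(286,220),.05),("panels",T,(499,285),.01),("spatula",T,(280,325),.01)]: print(n,ray(d,uv,z)[:2].round(3))
E
```

```text
[ 0.5743 -0.2205 -0.2808  0.7993]
[[-0.4, -0.2], [7.3, -0.9], [-0.4, -1.0], [-3.8, 1.3], [-2.3, 0.6], [0.9, 1.3], [-3.6, 9.6], [-0.1, -0.1], [-0.0, 0.1], [1.3, -0.1], [-0.7, -1.8], [0.3, 4.8]]
edge open [ 0.5095 -0.2018  0.1805] hinge [ 0.6502 -0.2424  0.0919] spot shut [ 0.5737 -0.1766  0.0673] edge shut [ 0.4887 -0.1958  0.0468]
bolts [array([0.5566, 0.2261]), array([0.5564, 0.1444]), array([0.4814, 0.1457]), array([0.4821, 0.2249])] [0.519125 0.185275]
gauge top [0.518  0.1834 0.149 ] [0.5152 0.1913 0.149 ]
cup [0.4   0.008]
can [ 0.612 -0.455]
tape [0.774 0.012]
green [0.525 0.302]
small [0.631 0.134]
panels [ 0.442 -0.457]
spatula [0.341 0.157]
```

```bash
python3 -m pendant '[{"fingers":-1,"linear":[2.5,4,1],"turn":[0,0,0.1]},{"fingers":-1,"linear":[3,4.6,1],"turn":[0,0,0.1]},{"fingers":-1,"linear":[3,4.6,0],"turn":[0,0,0.1]},{"fingers":-1,"linear":[3,4.6,0],"turn":[0,0,0.1]},{"fingers":-1,"linear":[3,4.6,0],"turn":[0,0,0.1]},{"fingers":-1,"linear":[3,4.6,0],"turn":[0,0,0.1]},{"fingers":-1,"linear":[3,4.6,0],"turn":[0,0,0.1]},{"fingers":-1,"linear":[3,4.6,0],"turn":[0,0,0.1]},{"fingers":-1,"linear":[3,4.6,0],"turn":[0,0,0.1]},{"fingers":-1,"linear":[2,3,0],"turn":[0,0,0.07]}]'
```

```text
clock: 1.35
ee_pos: [0.5108, -0.2123, 0.4226]
eef_rot: [0.79, 0.613, -0.001, -0.001]
ft_force: [-0.5, -1.1, -0.0]
grip_width: 0.0005
```

```bash
cat > st.py <<'E'
from cell import r
import numpy as np
from scipy.spatial.transform import Rotation as R
s=r.read_state(); M=R.from_quat(s["eef_rot"]).as_matrix()
print("t",round(float(s["clock"]),2),"tcp",s["ee_pos"].round(4),"tip",(s["ee_pos"]+.191*M[:,2]).round(4),"x",M[:,0].round(3),"y",M[:,1].round(3),"z",M[:,2].round(3),"F",s["ft_force"].round(2),"w",round(float(s["grip_width"]),4),"q",s["joints"].round(2))
E
python3 st.py
```

```text
t 1.35 tcp [ 0.5108 -0.2123  0.4226] tip [ 0.5103 -0.2121  0.2316] x [0.249 0.969 0.   ] y [ 0.969 -0.249 -0.003] z [-0.003  0.001 -1.   ] F [-0.46 -1.15 -0.03] w 0.0005 q [-0.44  0.13  2.02 -0.    1.   -0.18]
```

```bash
python3 -m pendant '[{"fingers":-1,"linear":[1.2,0,-1],"turn":[0,0,0]},{"fingers":-1,"linear":[0,0,-1.5],"turn":[0,0,0]},{"fingers":-1,"linear":[0,0,-1.5],"turn":[0,0,0]},{"fingers":-1,"linear":[0,0,-1.5],"turn":[0,0,0]},{"fingers":-1,"linear":[0,0,-1.5],"turn":[0,0,0]},{"fingers":-1,"linear":[0,0,-1.5],"turn":[0,0,0]}]'; python3 st.py
```

```text
clock: 2.1
ee_pos: [0.5222, -0.2129, 0.3316]
eef_rot: [0.791, 0.612, -0.001, -0.002]
ft_force: [0.3, -0.8, 1.3]
grip_width: 0.0001
t 2.1 tcp [ 0.5222 -0.2129  0.3316] tip [ 0.5214 -0.2126  0.1406] x [0.25  0.968 0.   ] y [ 0.968 -0.25  -0.004] z [-0.004  0.001 -1.   ] F [ 0.26 -0.75  1.29] w 0.0001 q [-0.43  0.27  2.04 -0.    0.83 -0.18]
```

```bash
python3 -m pendant '[{"fingers":-1,"linear":[0,0,-1.5],"turn":[0,0,0]},{"fingers":-1,"linear":[0,0,-1.5],"turn":[0,0,0]},{"fingers":-1,"linear":[0,0,-1.5],"turn":[0,0,0]},{"fingers":-1,"linear":[0,0,-1.2],"turn":[0,0,0]},{"fingers":-1,"linear":[0,0,-0.8],"turn":[0,0,0]},{"fingers":-1,"linear":[0,0,-0.6],"turn":[0,0,0]}]'; python3 st.py
```

```text
clock: 2.85
ee_pos: [0.5222, -0.213, 0.255]
eef_rot: [0.791, 0.612, -0.001, -0.002]
ft_force: [0.9, -0.6, 0.8]
grip_width: 0.0007
t 2.85 tcp [ 0.5222 -0.213   0.255 ] tip [ 0.5214 -0.2127  0.064 ] x [0.251 0.968 0.   ] y [ 0.968 -0.251 -0.005] z [-0.004  0.002 -1.   ] F [ 0.91 -0.6   0.77] w 0.0007 q [-0.43  0.4   2.06 -0.    0.69 -0.17]
```

```bash
python3 -m pendant '[{"fingers":-1,"linear":[0,0,-0.3],"turn":[0,0,0]},{"fingers":-1,"linear":[0,0,-0.3],"turn":[0,0,0]}]'; python3 -m pendant '[{"fingers":-1,"linear":[0,0,-0.3],"turn":[0,0,0]}]';python3 - <<'E'
from cell import viewer
import cv2,numpy as np
a=viewer.read_camera("side")["color"][...,::-1][145:245,260:380]
cv2.imwrite("pics/lid1.png",cv2.resize(a,(720,600),interpolation=cv2.INTER_CUBIC))
E
```

```text
clock: 3.1
ee_pos: [0.5224, -0.2131, 0.2488]
eef_rot: [0.791, 0.612, -0.001, -0.002]
ft_force: [-0.5, -0.5, 0.5]
grip_width: 0.0001
clock: 3.22
ee_pos: [0.5228, -0.2132, 0.2471]
eef_rot: [0.791, 0.612, -0.001, -0.002]
ft_force: [-19.8, 8.9, 61.7]
grip_width: 0.0005
```

View pics/lid1.png

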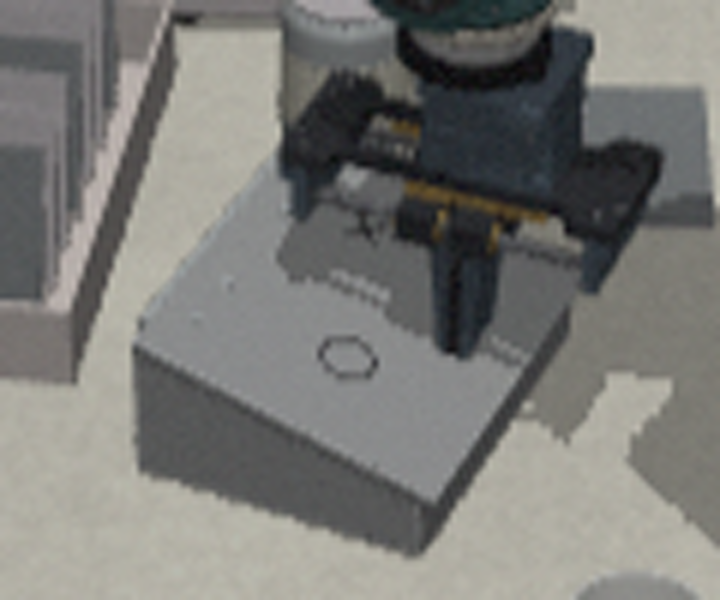

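```bash
python3 -m pendant '[{"fingers":-1,"linear":[0,0,1],"turn":[0,0,0]},{"fingers":-1,"linear":[0,0,3],"turn":[0,0,0]},{"fingers":-1,"linear":[0,1,5],"turn":[0,0,0]},{"fingers":0.5,"linear":[0,4.5,4],"turn":[0,0,0.05]},{"fingers":1,"linear":[0,5.5,2],"turn":[0,0,0.05]},{"fingers":1,"linear":[0,5.5,0],"turn":[0,0,0.05]},{"fingers":1,"linear":[0,5.5,0],"turn":[0,0,0.05]},{"fingers":1,"linear":[0,5.5,0],"turn":[0,0,0.05]},{"fingers":1,"linear":[0,5.5,0],"turn":[0,0,0]},{"fingers":1,"linear":[0,4,0],"turn":[0,0,0]},{"fingers":1,"linear":[0,2,0],"turn":[0,0,0]}]'; python3 st.py
python3 - <<'E'
from cell import r,viewer
import cv2,numpy as np,pickle
from scipy.spatial.transform import Rotation as R
s=r.read_state(); d=viewer.read_camera("wrist"); pickle.dump((s,d),open("w1.pkl","wb"))
x=viewer.read_camera("side")["color"];y=viewer.read_camera("top")["color"]
w=cv2.resize(d["color"],(400,300)); e=lambda i,x0,y0:cv2.resize(i[y0:y0+75,x0:x0+100],(400,300),interpolation=cv2.INTER_CUBIC)
o=np.vstack([np.hstack([w,e(x,265,225)]),np.hstack([e(x,270,165),e(y,365,190)])])
cv2.imwrite("pics/m1.png",o[...,::-1])
E
```

```text
clock: 4.65
ee_pos: [0.5203, 0.1878, 0.4065]
eef_rot: [0.706, 0.708, 0.001, 0.001]
ft_force: [0.1, -0.2, 0.1]
grip_width: 0.0773
t 4.65 tcp [0.5203 0.1878 0.4065] tip [0.5208 0.188  0.2155] x [-0.002  1.     0.001] y [1.    0.002 0.003] z [ 0.003  0.001 -1.   ] F [ 0.12 -0.21  0.09] w 0.0773 q [0.3  0.15 2.03 0.   0.96 0.3 ]
```

View pics/m1.png

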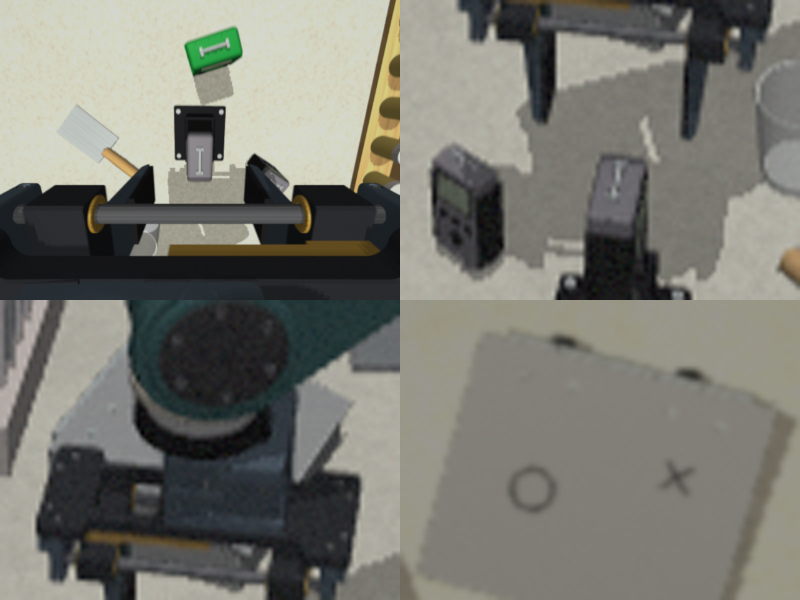

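The gauge stands between the open fingers and the lid is flat. Ring centre: top (398,237), side (318,204.5). Handle bar on the gauge's top in the wrist view at about (318,253).

Run:
```python
from fit import *
from scipy.spatial.transform import Rotation as Ro
p=np.load("case.npy")
print("model spot",case2w(p,lid(0,.095,.042)), proj(S,case2w(p,lid(0,.095,.042))),proj(T,case2w(p,lid(0,.095,.042))))
f=lambda X:np.r_[proj(S,X)-[318,204.5],proj(T,X)-[398,237.25]]
q=least_squares(f,[.57,-.18,.07]);print("tri spot",q.x,f(q.x))
for d,uv in((S,(318,204.5)),(T,(398,237.25))): print(ray(d,uv,.0673))
s,d=pickle.load(open("w1.pkl","rb")); H=d["hand_eye"];M=Ro.from_quat(s["eef_rot"]).as_matrix()
C=M@H[:3,3]+s["ee_pos"]
for uv in[(318,253),(301,213),(340,213)]:
    v=M@H[:3,:3]@np.linalg.inv(d["camera_matrix"])@[*uv,1];print("gauge top",C+v*(.149-C[2])/v[2])
print(C,ray(S,(265+617/4-100,225+180/4),.149))
```

```text
model spot [ 0.57365941 -0.17660648  0.06727589] [317.22484021 203.7174807 ] [398.97493779 237.77816166]
tri spot [ 0.57329852 -0.17413471  0.0666743 ] [-0.77752619 -0.11310226  0.05146753  0.70137627]
[ 0.57076983 -0.17320181  0.0673    ]
[ 0.5751595  -0.17399181  0.0673    ]
gauge top [0.51954407 0.18843843 0.149     ]
gauge top [0.50765161 0.21766457 0.149     ]
gauge top [0.53475367 0.21774516 0.149     ]
[0.51939116 0.26710403 0.38652984] [0.51646673 0.18266077 0.149     ]
```

```bash
python3 -m pendant '[{"fingers":1,"linear":[0,0,-3],"turn":[0,0,0]},{"fingers":1,"linear":[0,0,-3],"turn":[0,0,0]},{"fingers":1,"linear":[0,0,-3],"turn":[0,0,0]},{"fingers":1,"linear":[0,0,-3],"turn":[0,0,0]},{"fingers":1,"linear":[0,0,-0.6],"turn":[0,0,0]},{"fingers":-1,"linear":[0,0,0],"turn":[0,0,0]},{"fingers":-1,"linear":[0,0,0],"turn":[0,0,0]},{"fingers":-1,"linear":[0,0,0],"turn":[0,0,0]},{"fingers":-1,"linear":[0,0,0],"turn":[0,0,0]},{"fingers":-1,"linear":[0,0,0],"turn":[0,0,0]},{"fingers":-1,"linear":[0,0,0],"turn":[0,0,0]}]' 30; python3 st.py
```

```text
clock: 6.18
ee_pos: [0.5218, 0.1811, 0.2821]
eef_rot: [0.708, 0.706, 0.004, 0.002]
ft_force: [-2.2, -1.9, 0.9]
grip_width: 0.0342
t 6.17 tcp [0.5218 0.1811 0.2821] tip [0.5236 0.1815 0.0911] x [0.002 1.    0.002] y [ 1.    -0.002  0.009] z [ 0.009  0.002 -1.   ] F [-2.22 -1.89  0.94] w 0.0342 q [ 0.29  0.33  2.08 -0.    0.72  0.29]
```

```bash
python3 -m pendant '[{"fingers":0,"linear":[-0.2,0.6,0],"turn":[0,0,0]},{"fingers":0,"linear":[0,0,0],"turn":[0,0,0]}]'; python3 st.py;  python3 -m pendant '[{"fingers":-1,"linear":[0,0,0],"turn":[0,0,0]},{"fingers":-1,"linear":[0,0,0],"turn":[0,0,0]},{"fingers":-1,"linear":[0,0,0],"turn":[0,0,0]},{"fingers":-1,"linear":[0,0,0],"turn":[0,0,0]},{"fingers":-1,"linear":[0,0,0],"turn":[0,0,0]},{"fingers":-1,"linear":[0,0,0],"turn":[0,0,0]}]' 30; python3 st.py
```

```text
clock: 6.42
ee_pos: [0.5197, 0.1875, 0.2821]
eef_rot: [0.708, 0.706, 0.004, 0.002]
ft_force: [0.3, -0.4, 0.2]
grip_width: 0.0453
t 6.42 tcp [0.5197 0.1875 0.2821] tip [0.5214 0.188  0.0911] x [0.002 1.    0.002] y [ 1.    -0.003  0.009] z [ 0.009  0.002 -1.   ] F [ 0.32 -0.38  0.22] w 0.0453 q [ 0.3   0.33  2.08 -0.    0.72  0.31]
clock: 7.18
ee_pos: [0.5196, 0.1876, 0.282]
eef_rot: [0.708, 0.706, 0.004, 0.002]
ft_force: [-1.0, 0.7, 0.3]
grip_width: 0.0301
t 7.17 tcp [0.5196 0.1876 0.282 ] tip [0.5214 0.1881 0.091 ] x [0.002 1.    0.003] y [ 1.    -0.002  0.009] z [ 0.009  0.003 -1.   ] F [-1.04  0.69  0.34] w 0.0301 q [ 0.3   0.33  2.08 -0.    0.72  0.31]
```

```bash
python3 -m pendant '[{"fingers":-1,"linear":[0,0,1],"turn":[0,0,0]},{"fingers":-1,"linear":[0,0,2],"turn":[0,0,0]},{"fingers":-1,"linear":[0,0,2.5],"turn":[0,0,0]},{"fingers":-1,"linear":[0,0,2.5],"turn":[0,0,0]},{"fingers":-1,"linear":[0,0,2.5],"turn":[0,0,0]},{"fingers":-1,"linear":[0,0,1.5],"turn":[0,0,0]},{"fingers":-1,"linear":[0,0,0],"turn":[0,0,0]}]'; python3 st.py
python3 - <<'E'
from cell import r,viewer
import cv2,numpy as np
x=viewer.read_camera("side")["color"];y=viewer.read_camera("wrist")["color"]
o=np.hstack([cv2.resize(x[180:330,250:400],(400,400),interpolation=cv2.INTER_CUBIC),cv2.resize(y,(400,300)).copy()[0:300] if 0 else cv2.copyMakeBorder(cv2.resize(y,(400,300)),0,100,0,0,cv2.BORDER_CONSTANT)])
cv2.imwrite("pics/m2.png",o[...,::-1])
E
```

```text
clock: 8.05
ee_pos: [0.5187, 0.1871, 0.4079]
eef_rot: [0.708, 0.706, 0.004, 0.002]
ft_force: [-0.2, 0.6, -1.8]
grip_width: 0.0295
t 8.05 tcp [0.5187 0.1871 0.4079] tip [0.5203 0.1874 0.2169] x [0.002 1.    0.002] y [ 1.    -0.002  0.009] z [ 0.009  0.002 -1.   ] F [-0.18  0.63 -1.76] w 0.0295 q [ 0.3   0.14  2.04 -0.    0.96  0.31]
```

View pics/m2.png

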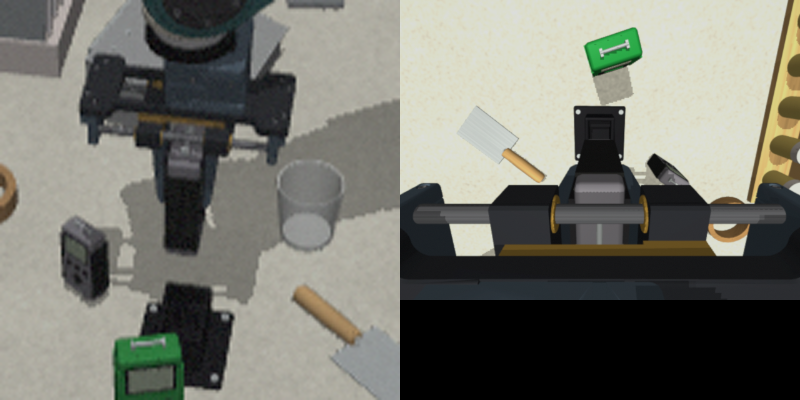

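```bash
python3 -m pendant '[{"fingers":-1,"linear":[-0.2,-2,0],"turn":[0,0,-0.03]},{"fingers":-1,"linear":[-0.3,-4,0],"turn":[0,0,-0.04]},{"fingers":-1,"linear":[-0.3,-4.5,0],"turn":[0,0,-0.04]},{"fingers":-1,"linear":[-0.3,-4.5,0],"turn":[0,0,-0.04]},{"fingers":-1,"linear":[-0.3,-4.5,0],"turn":[0,0,-0.04]},{"fingers":-1,"linear":[-0.3,-4.5,0],"turn":[0,0,-0.04]},{"fingers":-1,"linear":[-0.3,-4.5,0],"turn":[-0.02,-0.07,-0.04]},{"fingers":-1,"linear":[-0.2,-3.5,0],"turn":[-0.02,-0.07,0]},{"fingers":-1,"linear":[0,-2,0],"turn":[-0.02,-0.07,0]},{"fingers":-1,"linear":[0,0,0],"turn":[-0.01,-0.04,0]},{"fingers":-1,"linear":[0,0,0],"turn":[0,0,0]}]'
cat > goal.py <<'E'
import sys
from fit import *
from cell import r
from scipy.spatial.transform import Rotation as Ro
p=np.load("case.npy"); yaw=p[2]; h=float(sys.argv[1])
spot=np.array([float(v) for v in sys.argv[2].split(",")]) if len(sys.argv)>2 else np.array([.573,-.175,.067])
b=np.radians(15);cx=np.array([np.cos(yaw),np.sin(yaw),0]);cz=np.array([0,0,1])
n=np.cos(b)*cz-np.sin(b)*cx; ty=np.cos(b)*cx+np.sin(b)*cz; tz=-n; tx=np.cross(ty,tz)
G=Ro.from_matrix(np.c_[tx,ty,tz]); s=r.read_state(); M=Ro.from_quat(s["eef_rot"])
tip=s["ee_pos"]+.264*M.as_matrix()[:,2]
print("turn",(G*M.inv()).as_rotvec().round(4),"shift cm",((spot+n*(.264+h)-s["ee_pos"])*100).round(2),"tip err lidframe mm",(np.array([(tip-spot)@ty,(tip-spot)@np.array([-np.sin(yaw),np.cos(yaw),0]),(tip-spot)@n])*1e3).round(1),"F",s["ft_force"].round(2),"Fn",round(float(s["ft_force"]@n),2),"n",n.round(3),"w",s["grip_width"].round(4))
E
python3 goal.py .04; python3 st.py
```

```text
clock: 9.52
ee_pos: [0.4872, -0.1712, 0.3965]
eef_rot: [0.797, 0.59, 0.076, 0.103]
ft_force: [0.5, 0.8, -1.5]
grip_width: 0.0298
t 9.53 tcp [ 0.4872 -0.1712  0.3965] tip [ 0.5338 -0.1855  0.2118] x [ 0.291  0.957 -0.   ] y [ 0.925 -0.281  0.255] z [ 0.244 -0.075 -0.967] F [ 0.47  0.76 -1.49] w 0.0298 q [-0.39  0.07  2.15  0.04  0.67 -0.12]Traceback (most recent call last):
  File "goal.py", line 11, in <module>
    print("turn",(G*M.inv()).as_rotvec().round(4),"shift cm",((spot+n*(.264+h)-s["ee_pos"])*100).round(2),"tip err lidframe mm",(np.array([(tip-spot)@ty,(tip-spot)@np.array([-np.sin(yaw),np.cos(yaw),0]),(tip-spot)@n])*1e3).round(1),"F",s["ft_force"].round(2),"Fn",round(float(s["ft_force"]@n),2),"n",n.round(3),"w",s["grip_width"].round(4))
                                                                                                                                                                                                                                                                                                                           ^^^^^^^^^^^^^^^^^^^^^
AttributeError: 'float' object has no attribute 'round'
```

```bash
sed -i 's/,"w",s.*$/)/' goal.py; python3 -m pendant '[{"fingers":-1,"linear":[0.5,0.9,-1.8],"turn":[0,0,0]},{"fingers":-1,"linear":[0.5,0.9,-1.8],"turn":[0,0,0.01]},{"fingers":-1,"linear":[0.3,-0.1,-1.2],"turn":[0,0,0]},{"fingers":-1,"linear":[0.3,-0.1,-1.2],"turn":[0,0,0]},{"fingers":-1,"linear":[0,0,0],"turn":[0,0,0]}]'; python3 goal.py .015
python3 - <<'E'
from cell import r,viewer
import cv2,numpy as np
x=viewer.read_camera("side")["color"];y=viewer.read_camera("wrist")["color"];z=viewer.read_camera("top")["color"]
e=lambda i,x0,y0,w,h:cv2.resize(i[y0:y0+h,x0:x0+w],(400,300),interpolation=cv2.INTER_CUBIC)
o=np.vstack([np.hstack([e(x,280,150,80,60),cv2.resize(y,(400,300))]),np.hstack([e(x,270,165,100,75),e(z,360,195,100,75)])])
cv2.imwrite("pics/m3.png",o[...,::-1])
E
```

```text
clock: 10.15
ee_pos: [0.5031, -0.1535, 0.3302]
eef_rot: [0.794, 0.595, 0.075, 0.1]
ft_force: [-0.5, 0.0, -1.1]
grip_width: 0.0297
turn [-0.0026 -0.0104  0.0046] shift cm [ 0.06 -0.15  0.63] tip err lidframe mm [-5.4  0.9  9.2] F [-0.47  0.   -1.11] Fn -0.96 n [-0.249  0.072  0.966]
```

View pics/m3.png

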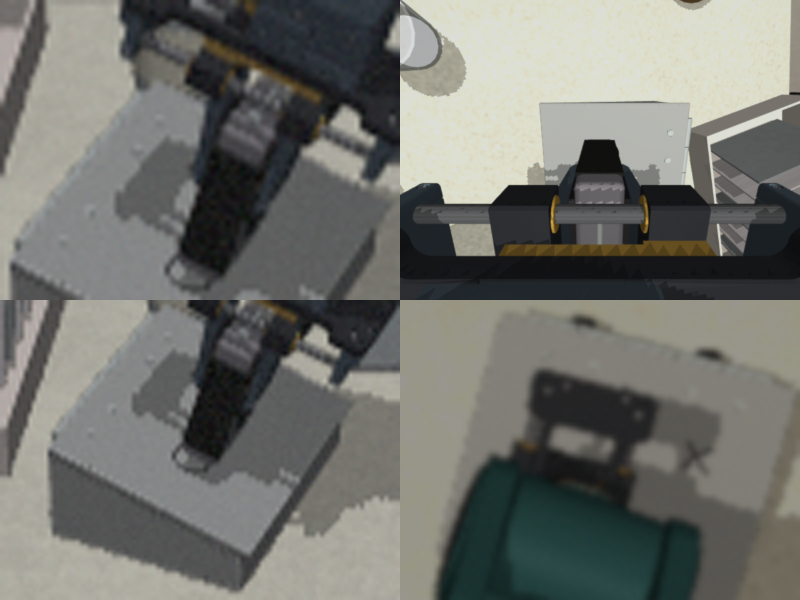

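```bash
python3 -m pendant '[{"fingers":-1,"linear":[0.21,-0.19,0.05],"turn":[-0.003,-0.01,0.005]},{"fingers":-1,"linear":[0,0,0],"turn":[0,0,0]}]'; python3 goal.py .006
python3 - <<'E'
from cell import r,viewer
import cv2,numpy as np
x=viewer.read_camera("side")["color"]
cv2.imwrite("pics/m4.png",cv2.resize(x[185:215,298:338],(800,600),interpolation=cv2.INTER_CUBIC)[...,::-1])
E
```

```text
clock: 10.55
ee_pos: [0.5057, -0.156, 0.3333]
eef_rot: [0.792, 0.596, 0.08, 0.106]
ft_force: [0.1, 0.6, -2.0]
grip_width: 0.0296
turn [ 0.002   0.0044 -0.0002] shift cm [ 0.02  0.03 -0.55] tip err lidframe mm [ 2.6 -0.5 11.3] F [ 0.1   0.61 -1.97] Fn -1.89 n [-0.249  0.072  0.966]
```

View pics/m4.png

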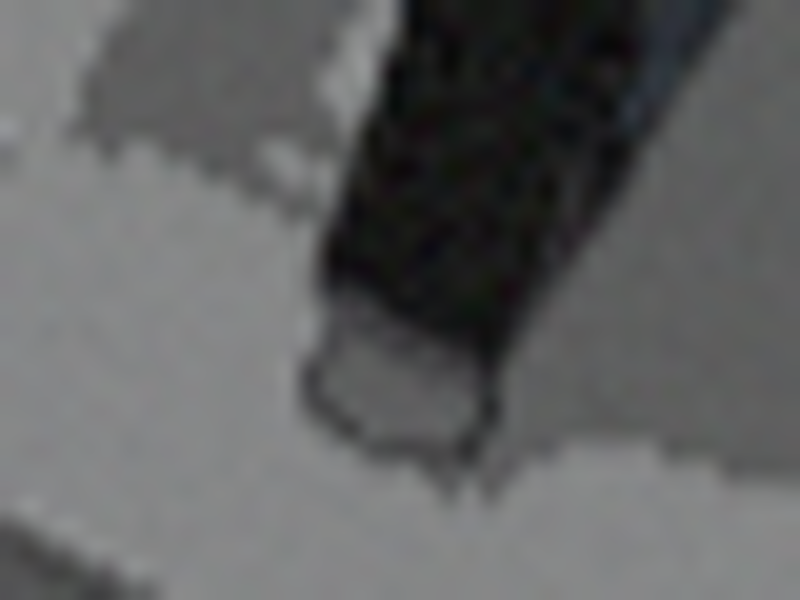

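Run:
```python
from fit import *
from cell import r
from scipy.spatial.transform import Rotation as Ro
s=r.read_state();M=Ro.from_quat(s["eef_rot"]).as_matrix()
for a in(-.015,0,.015):
  X=s["ee_pos"]+M@[.029,a,.248]; print((proj(S,X)-[298,185])*20)
print((proj(S,[.573,-.175,.067])-[298,185])*20)
```

```text
[427.05203267 406.39269583]
[339.01278663 359.92432656]
[251.13873766 313.54315066]
[387.22598414 382.73673012]
```

Run:
```python
from fit import *
import cv2
from cell import viewer,r
print(r.read_state()["ee_pos"])
z=np.array([.009,.002,-1]);x=np.array([.002,1,.002]);y=np.array([1,-.002,.009]);t=np.array([.5187,.1871,.4079])
for a in(-.015,.015):
  for L in (.248,.133): print(a,L,(proj(S,t+z*L+.029*x+a*y)-[250,180])*400/150)
im=cv2.imread("pics/m2.png")[100:270,120:240]
a=cv2.resize(im,(480,600),interpolation=cv2.INTER_CUBIC)  # x4 , x3.53
x=viewer.read_camera("side")["color"][...,::-1]
b=cv2.resize(x[165:215,300:326],(312,600),interpolation=cv2.INTER_CUBIC)
cv2.imwrite("pics/m5.png",np.clip(np.hstack([a,b]).astype(float)*1.7+15,0,255).astype(np.uint8))
```

```text
[ 0.50559261 -0.1559159   0.33325994]
-0.015 0.248 [190.81074094 259.10287274]
-0.015 0.133 [193.80151605 167.09601975]
0.015 0.248 [158.50434457 255.24403253]
0.015 0.133 [159.66636435 163.20606762]
```

View pics/m5.png

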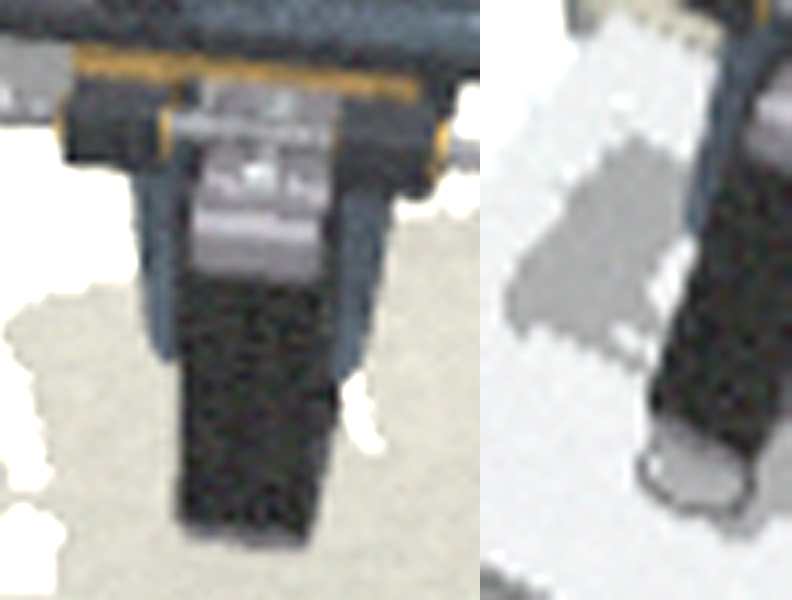

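Run:
```python
from fit import *
x=np.array([.25,.968,0]);y=np.array([.968,-.25,0]);t=np.array([.5222,-.2131,.0561])
print("closed tip near face, crop6 px; obs ~ (433..490,350)")
for a in(-.012,0,.012): print(a,(proj(S,t+.016*x+a*y)-[260,145])*6)
z=np.array([.009,.002,-1]);x=np.array([.002,1,.002]);y=np.array([1,-.002,.009]);t=np.array([.5187,.1871,.4079])
for a in(-.015,0,.015): print("tips lifted m5 left px",((proj(S,t+z*.191+.016*x+a*y)-[250,180])*400/150-[120,100])*[4,3.53])
# T in both: camera z-bias: top view of gauge in stand vs wrist
print("px per m x:",(proj(S,[.583,-.175,.067])-proj(S,[.573,-.175,.067])),"y",(proj(S,[.573,-.165,.067])-proj(S,[.573,-.175,.067])),"z",(proj(S,[.573,-.175,.077])-proj(S,[.573,-.175,.067])))
```

```text
closed tip near face, crop6 px; obs ~ (433..490,350)
-0.012 [462.10483292 358.71642604]
0 [440.39039549 352.84769365]
0.012 [418.75556478 347.00047646]
tips lifted m5 left px [297.17343423 369.77042668]
tips lifted m5 left px [231.17585316 363.00311854]
tips lifted m5 left px [165.30753565 356.24906493]
px per m x: [-3.23891566 -0.32250834] y [-0.47736993  2.05063618] z [ 0.02831321 -2.5556718 ]
```

```bash
python3 goal.py .010 .579,-.173,.066
```

```text
turn [ 0.0018  0.0038 -0.0002] shift cm [ 0.53  0.25 -0.24] tip err lidframe mm [-2.6 -4.  13.5] F [ 0.37 -0.41 -1.3 ] Fn -1.38 n [-0.249  0.072  0.966]
```

```bash
python3 -m pendant '[{"fingers":-1,"linear":[0.53,0.25,-0.24],"turn":[0.002,0.004,0]},{"fingers":-1,"linear":[0,0,0],"turn":[0,0,0]}]';python3 goal.py .007 .579,-.173,.066;python3 -m pendant '[{"fingers":-1,"linear":[0.05,-0.01,-0.19],"turn":[0,0,0]},{"fingers":-1,"linear":[0,0,0],"turn":[0,0,0]}]';python3 goal.py .007 .579,-.173,.066
```

```text
clock: 10.9
ee_pos: [0.5112, -0.1532, 0.3307]
eef_rot: [0.792, 0.596, 0.078, 0.104]
ft_force: [-0.1, -0.4, -2.4]
grip_width: 0.0301
turn [-0.0003 -0.0002 -0.    ] shift cm [ 0.04 -0.04 -0.29] tip err lidframe mm [ 0.2  0.3 10. ] F [-0.13 -0.39 -2.44] Fn -2.35 n [-0.249  0.072  0.966]
clock: 11.15
ee_pos: [0.5117, -0.1531, 0.3285]
eef_rot: [0.792, 0.596, 0.078, 0.104]
ft_force: [-0.9, 0.7, -1.9]
grip_width: 0.0302
turn [-0.0004 -0.0006 -0.0003] shift cm [-0.01 -0.04 -0.07] tip err lidframe mm [0.  0.5 7.7] F [-0.89  0.74 -1.86] Fn -1.52 n [-0.249  0.072  0.966]
```

```bash
for i in 1; do python3 -m pendant '[{"fingers":-1,"linear":[0.05,-0.02,-0.19],"turn":[0,0,0]},{"fingers":-1,"linear":[0,0,0],"turn":[0,0,0]}]'>/dev/null;python3 goal.py .006 .579,-.173,.066; python3 goal.py .006 .579,-.173,.066;done; python3 -m pendant '[{"fingers":-1,"linear":[0.05,-0.02,-0.19],"turn":[0,0,0]},{"fingers":-1,"linear":[0,0,0],"turn":[0,0,0]}]'>/dev/null;python3 goal.py .006 .579,-.173,.066
```

```text
turn [-0.0004 -0.0004 -0.0002] shift cm [-0.04 -0.03  0.02] tip err lidframe mm [0.1 0.4 5.7] F [-1.22  1.04  0.76] Fn 1.11 n [-0.249  0.072  0.966]
turn [-0.0004 -0.0004 -0.0002] shift cm [-0.04 -0.03  0.02] tip err lidframe mm [0.1 0.4 5.7] F [-1.22  1.04  0.76] Fn 1.11 n [-0.249  0.072  0.966]
turn [-0.0005 -0.0004 -0.0001] shift cm [-0.1  -0.01  0.21] tip err lidframe mm [0.2 0.4 3.8] F [-0.7   1.26  2.73] Fn 2.9 n [-0.249  0.072  0.966]
```

Run:
```python
from fit import *
import cv2
from cell import viewer,r
from scipy.spatial.transform import Rotation as Ro
s=r.read_state();M=Ro.from_quat(s["eef_rot"]).as_matrix()
x=viewer.read_camera("side")["color"][...,::-1]
a=cv2.resize(x[185:215,298:338],(800,600),interpolation=cv2.INTER_CUBIC).astype(float)
cv2.imwrite("pics/m6.png",np.clip(a*2+20,0,255).astype(np.uint8))
P=lambda v:((proj(S,s["ee_pos"]+M@v)-[298,185])*20).round(0)
print("corners",P([.029,-.015,.248]),P([.029,.015,.248]),"foot centre",P([0,0,.265]))
```

```text
corners [383. 460.] [208. 368.] foot centre [348. 381.]
```

View pics/m6.png

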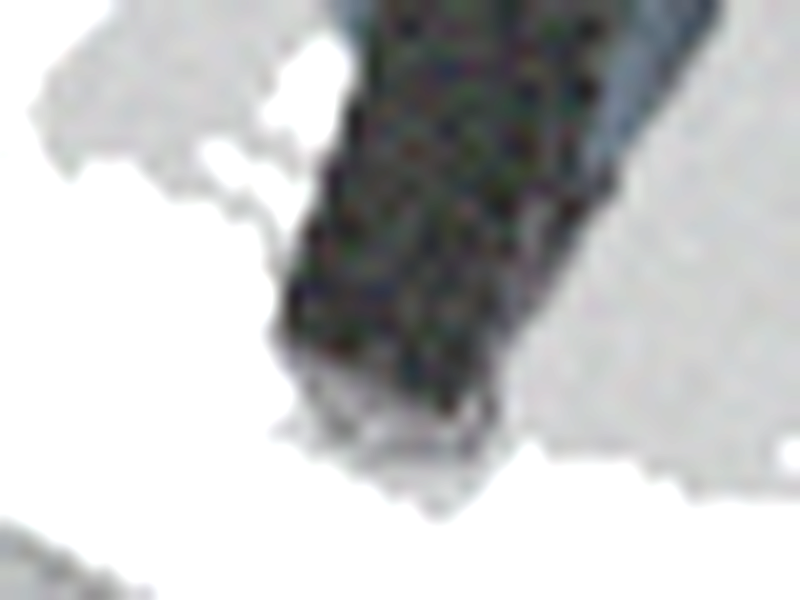

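```bash
python3 -m pendant '[{"fingers":-1,"linear":[-0.15,0.04,0.58],"turn":[0,0,0]},{"fingers":-1,"linear":[0.15,0.0,0.04],"turn":[0,0,0]},{"fingers":-1,"linear":[0,0,0],"turn":[0,0,0]}]'>/dev/null;python3 goal.py .004 .5805,-.1725,.0665
```

```text
turn [-0.0002 -0.0002 -0.0002] shift cm [ 0.11 -0.   -0.61] tip err lidframe mm [ 0.5 -0.2 10.2] F [ 0.66 -0.47 -1.08] Fn -1.24 n [-0.249  0.072  0.966]
```

```bash
python3 -m pendant '[{"fingers":-1,"linear":[0.04,0,-0.2],"turn":[0,0,0]},{"fingers":-1,"linear":[0.04,0,-0.2],"turn":[0,0,0]},{"fingers":-1,"linear":[0.03,0,-0.2],"turn":[0,0,0]},{"fingers":-1,"linear":[0,0,0],"turn":[0,0,0]}]'>/dev/null;python3 goal.py .003 .5805,-.1725,.0665;  python3 -m pendant '[{"fingers":-1,"linear":[0.02,-0.01,-0.05],"turn":[0,0,0]},{"fingers":-1,"linear":[0,0,0],"turn":[0,0,0]}]'>/dev/null;python3 goal.py .003 .5805,-.1725,.0665
```

```text
turn [ 0.0001  0.0002 -0.0002] shift cm [ 0.    0.   -0.07] tip err lidframe mm [ 0.2 -0.   3.7] F [-1.38 -0.57  1.83] Fn 2.06 n [-0.249  0.072  0.966]
turn [-0.     -0.0001 -0.0002] shift cm [-0.02  0.01 -0.02] tip err lidframe mm [ 0.2 -0.   3.2] F [-1.35  1.37  1.95] Fn 2.32 n [-0.249  0.072  0.966]
```

```bash
S='from cell import r'; python3 -m pendant '[{"fingers":-1,"linear":[0.02,0,-0.1],"turn":[0,0,0]},{"fingers":-1,"linear":[0,0,0],"turn":[0,0,0]}]'>/dev/null;python3 goal.py .003 .5805,-.1725,.0665;  python3 -m pendant '[{"fingers":-1,"linear":[0.01,0,-0.05],"turn":[0,0,0]},{"fingers":-1,"linear":[0,0,0],"turn":[0,0,0]}]'>/dev/null;python3 goal.py .003 .5805,-.1725,.0665
```

```text
turn [ 0.0001  0.0001 -0.0002] shift cm [-0.04  0.01  0.07] tip err lidframe mm [0.2 0.  2.2] F [-2.43  0.6   2.65] Fn 3.21 n [-0.249  0.072  0.966]
turn [ 0.0002  0.0002 -0.0002] shift cm [-0.05  0.01  0.11] tip err lidframe mm [0.3 0.  1.8] F [-2.34 -0.01  3.54] Fn 4.0 n [-0.249  0.072  0.966]
```

```bash
python3 -m pendant '[{"fingers":-1,"linear":[0.01,0,-0.04],"turn":[0,0,0]},{"fingers":-1,"linear":[0,0,0],"turn":[0,0,0]}]'>/dev/null;python3 goal.py .003 .5805,-.1725,.0665;  python3 -m pendant '[{"fingers":-1,"linear":[0,0,0],"turn":[0,0,0]},{"fingers":-1,"linear":[0,0,0],"turn":[0,0,0]}]'>/dev/null;python3 goal.py .003 .5805,-.1725,.0665; python3 -m pendant '[{"fingers":-1,"linear":[0.01,0,-0.03],"turn":[0,0,0]},{"fingers":-1,"linear":[0,0,0],"turn":[0,0,0]}]'>/dev/null;python3 goal.py .003 .5805,-.1725,.0665
```

```text
turn [ 0.0002  0.0001 -0.0003] shift cm [-0.06  0.01  0.15] tip err lidframe mm [0.3 0.  1.3] F [-1.85 -0.8   3.71] Fn 3.99 n [-0.249  0.072  0.966]
turn [ 0.0001  0.     -0.0003] shift cm [-0.06  0.01  0.16] tip err lidframe mm [0.2 0.  1.3] F [-2.8  -0.73  3.29] Fn 3.82 n [-0.249  0.072  0.966]
turn [ 0.0002  0.0001 -0.0002] shift cm [-0.07  0.02  0.18] tip err lidframe mm [0.3 0.  1.1] F [-3.26 -0.78  4.78] Fn 5.37 n [-0.249  0.072  0.966]
```

```bash
python3 -m pendant '[{"fingers":-1,"linear":[0,0,0],"turn":[0,0,0]},{"fingers":-1,"linear":[0,0,0],"turn":[0,0,0]},{"fingers":-1,"linear":[0,0,0],"turn":[0,0,0]}]'>/dev/null;python3 goal.py .003 .5805,-.1725,.0665
python3 - <<'E'
from fit import *
import cv2
from cell import viewer
x=np.mean([viewer.read_camera("side")["color"][...,::-1].astype(float) for _ in range(4)],0).astype(np.float32)
a=cv2.resize(x[192:212,305:331],(780,600),interpolation=cv2.INTER_CUBIC)
cv2.imwrite("pics/m7.png",np.clip((a-20)*1.8,0,255).astype(np.uint8))
E
```

```text
turn [ 0.0002  0.     -0.0003] shift cm [-0.07  0.02  0.18] tip err lidframe mm [0.3 0.  1.1] F [-2.7  -1.1   5.12] Fn 5.54 n [-0.249  0.072  0.966]
```

View pics/m7.png

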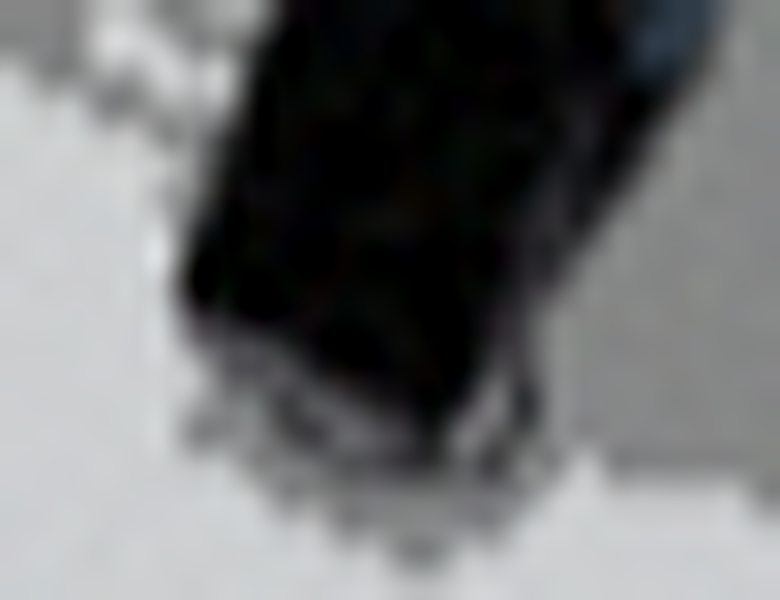

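The foot lines up along the slope, but every end-to-end estimate puts it about 3 mm too far towards −y. I'll back off, shift and press again.

```bash
python3 -m pendant '[{"fingers":-1,"linear":[-0.2,0.06,0.8],"turn":[0,0,0]},{"fingers":-1,"linear":[0.08,0.29,0.05],"turn":[0,0,0]},{"fingers":-1,"linear":[0,0,0],"turn":[0,0,0]}]'>/dev/null;python3 goal.py .003 .5813,-.1694,.0665;python3 -m pendant '[{"fingers":-1,"linear":[0.05,-0.01,-0.2],"turn":[0,0,0]},{"fingers":-1,"linear":[0.05,-0.01,-0.2],"turn":[0,0,0]},{"fingers":-1,"linear":[0.04,-0.01,-0.15],"turn":[0,0,0]},{"fingers":-1,"linear":[0,0,0],"turn":[0,0,0]}]'>/dev/null;python3 goal.py .003 .5813,-.1694,.0665
```

```text
turn [-0.0001 -0.0002 -0.0002] shift cm [ 0.15 -0.06 -0.7 ] tip err lidframe mm [ 0.2  0.2 10.2] F [-0.16  0.11 -1.53] Fn -1.43 n [-0.249  0.072  0.966]
turn [-0.0003 -0.0005 -0.0002] shift cm [ 0.   -0.03 -0.09] tip err lidframe mm [-0.   0.4  3.9] F [-0.83 -0.17  1.34] Fn 1.49 n [-0.249  0.072  0.966]
```

```bash
python3 -m pendant '[{"fingers":-1,"linear":[0.03,-0.02,-0.15],"turn":[0,0,0]},{"fingers":-1,"linear":[0.01,-0.01,-0.07],"turn":[0,0,0]},{"fingers":-1,"linear":[0,0,0],"turn":[0,0,0]}]'>/dev/null;python3 goal.py .0 .5813,-.1694,.0665;python3 -m pendant '[{"fingers":-1,"linear":[0.01,0,-0.04],"turn":[0,0,0]},{"fingers":-1,"linear":[0,0,0],"turn":[0,0,0]}]'>/dev/null;python3 goal.py .0 .5813,-.1694,.0665;python3 -m pendant '[{"fingers":-1,"linear":[0.01,0,-0.03],"turn":[0,0,0]},{"fingers":-1,"linear":[0,0,0],"turn":[0,0,0]}]'>/dev/null;python3 goal.py .0 .5813,-.1694,.0665
```

```text
turn [-0.0005 -0.0004 -0.0002] shift cm [ 0.03 -0.03 -0.16] tip err lidframe mm [-0.1  0.3  1.6] F [-2.73  1.73  2.52] Fn 3.23 n [-0.249  0.072  0.966]
turn [-0.0005 -0.0004 -0.0002] shift cm [ 0.02 -0.03 -0.13] tip err lidframe mm [-0.   0.3  1.3] F [-1.57  2.23  3.38] Fn 3.81 n [-0.249  0.072  0.966]
turn [-0.0005 -0.0005 -0.0002] shift cm [ 0.01 -0.03 -0.11] tip err lidframe mm [-0.   0.4  1.1] F [-3.11  1.8   4.62] Fn 5.37 n [-0.249  0.072  0.966]
```

```bash
for i in 1 2 3; do python3 -m pendant '[{"fingers":-1,"linear":[0,0,0],"turn":[0,0,0]},{"fingers":-1,"linear":[0,0,0],"turn":[0,0,0]}]'>/dev/null;python3 goal.py .0 .5813,-.1694,.0665; done; python3 st.py
```

```text
turn [-0.0005 -0.0004 -0.0001] shift cm [ 0.01 -0.03 -0.11] tip err lidframe mm [0.  0.4 1.1] F [-2.42  0.58  4.41] Fn 4.91 n [-0.249  0.072  0.966]
turn [-0.0004 -0.0005 -0.0002] shift cm [ 0.01 -0.03 -0.11] tip err lidframe mm [-0.   0.4  1.1] F [-2.28  1.32  4.63] Fn 5.13 n [-0.249  0.072  0.966]
turn [-0.0004 -0.0004 -0.0002] shift cm [ 0.01 -0.03 -0.11] tip err lidframe mm [-0.   0.3  1.1] F [-2.01  2.03  3.14] Fn 3.68 n [-0.249  0.072  0.966]
t 17.15 tcp [ 0.5156 -0.1502  0.3226] tip [ 0.563  -0.1638  0.138 ] x [0.277 0.961 0.   ] y [ 0.928 -0.268  0.258] z [ 0.248 -0.071 -0.966] F [-2.01  2.03  3.14] w 0.0297 q [-0.33  0.22  2.14  0.03  0.52 -0.07]
```

Contact force is steady at about 6–7 N once the gauge's 1.6 N weight is added back, so the sleeve is at or near its stop. Handing in.

```bash
python3 -c "
from cell import workorder
print(workorder.finish_job())"
```

```text
the job is handed in; nothing more can be done
None
```

The lid is shut and I handed the job in with the gauge held pressed on the ringed spot. The finish call reports no verdict, so I can't confirm it passed.

- **Lid:** I pushed it down with the closed fingers until it stopped hard on the rim. That gave about 62 N at the fingertips for a moment; the limits are 40 N for the arm or gripper body and 120 N at the wrist. The picture afterwards showed it flat.
- **Gauge:** I took the dark gauge out of its stand at a 30 mm grip. I left the green gauge and the smaller grey one where they stood.
- **Pressing:** The last readings were steady. The tool was within 0.001 rad of square to the lid as fitted from the pictures. Contact force was about 5–7 N after allowing for the gauge's weight, which puts the sleeve at or near its stop.
- **Time and other objects:** The clock read about 17 s at the last check. I planned the path clear of the other things, but took no final picture to confirm they hadn't moved.

**Disagreements and doubts:**
- **Position in the ring:** The side camera showed the tool about 3 px (roughly 9 mm) off from where the calibration put it. I placed the foot by comparing gauge and ring in the same cameras instead.
- **Late correction:** That comparison led me to lift, shift about 3 mm sideways and press again. I took no picture after that last shift. The housing hides the foot, so its position in the ring is inferred, probably to within 3–4 mm.
- **Picture count:** I viewed 11 pictures, one over the budget.

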